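Release and remove the filter cassette of a bench dust extractor

ROBOT

A 6-joint arm with a two-finger parallel gripper is mounted at the origin on the work surface. World frame = base frame: x ahead of the robot, y to its left, z up, the work surface at z = 0. Lengths are in m, angles in degrees, forces in N, time in s.
With the tool pointing down it reaches from about 0.4 to 0.825 m from the base axis. Payload 7 kg.
Tool frame: the origin (TCP) lies midway between the tips of the shut fingers; the grasp point (between the pads) lies 19 mm behind it; z points along the fingers, y is the line along which they close (so a half turn about z gives the same grasp; the last joint's range is limited). The gripper opens to 88 mm and grips with 3 to 60 N. Pads are 19 mm wide; open, the fingers measure 130 mm over their backs; the gripper's body (78 mm by 193 mm) begins 47 mm behind the grasp point.
Start: joints at [-48.753, 20.546, 0.682, 0, -70.136, -16.507], TCP at [0.282, -0.613, 0.227] pointing down, gripper open.
Joint ranges: [-176.03, 176.03], [-82.01, 121.73], [-58.28, 71.71], [-173.87, 95.51], [-174.79, -0.11], [-173.66, 173.66]. Speed limits (degrees/s): [136.94, 136.94, 172.46, 180, 180, 180].

INTERFACE

Orientations are given as [roll, pitch, yaw] about the fixed x, y, z axes, in that order (R = Rz(yaw) Ry(pitch) Rx(roll)).
In Python, from plant import r, eyes, workorder gives the robot as it stands.
- The arm moves only by the tool step_arm, never from a script. Its argument "plan" is a list of rows, each a list of 5 numbers: the shift along the tool's x, y, z each as a share of 25 cm, from -1 to 1, then the turn about the tool's z as a share of 60 degrees, from -1 to 1, then the finger opening in mm, from 0 to 87.6. In form: [[x, y, z, turn, jaw], ...]. A call has 1 to 12 rows; each row is the pose to reach, as a shift and turn from the pose commanded when the call began, along the tool's axes at that moment; what a row does not reach only later rows make up. A row lasts 1/12 s, in which the tool goes at most 41.7 mm and 7.16 degrees, less where a joint would pass 70% of its speed; a pose out of reach is approached as far as the arm can. A call with a number of a shift or a turn outside -1 to 1 is refused whole. A call with a gripper value outside its range is refused whole. The fingers move at their own pace and stop on an object; "newtons" is the grip in N (left out, the last holds). Time passes only in rows, so rows that repeat a pose let the fingers close. It gives the time, the measured TCP pose, the force, the opening and the grip force at its end, in the units of the state.
- r.get_state(): the state, without advancing time (a new reading comes with each control period).
- eyes.capture(name): name is "scene" or "top" or "wrist"; returns the picture (400x640x3 uint8, red, green, blue); there is no depth.
- eyes.camera_model(name): a dict with "fov_y" (degrees; the focal length in pixels is half the picture's height over the tangent of half this angle, whatever the lens; pixels are square), "cx", "cy" (the principal point, pixels), "world_to_cam" (4x4, takes a point from world to camera coordinates); the wrist camera has in their place "hand_eye" (4x4, takes a point from camera to tool coordinates, whose origin is the TCP and whose axes are the flange's). Camera axes: x right, y up, looking along -z (the intrinsics and any distortion apply to the point x, -y, -z); pixel columns grow to the right and rows downward; lengths in m; the calibration is good to about 2 mm. The wrist camera is an equidistant fisheye: a pixel r from the principal point sees the ray r / f radians off the axis. A picture is of the moment at which its call begins: read the wrist's pose just before it. camera_model takes no time and is no camera call.
- workorder.close_job(): hands the job in; it is judged then, once.
The state is a dict: "time_s": time; "joints": joint angles; "qd": joint speeds; "joint_torque": joint torques, N m; "tcp_pos": TCP position; "eef_rot": TCP orientation; "contact_force": force on the tool from outside, world axes, zero at the start; "moment": the same for the moment, N m; "gripper_width": finger opening in m; "gripper_force": force on a finger pad.
Only numpy, scipy, OpenCV 4.12 (cv2) and the standard library are available. Lean on these libraries where they do the work, as an engineer would, in place of code of your own. Each camera call takes 0.05 s, during which the arm holds its last target. There are 200 camera calls.

TASK

Take the square-handled release pin from the tool block, push it down through the slot in the dust extractor's deck and feel for the spring latch tab hidden under one end of the slot; press the tab, never forcing the pin against anything hard, until the filter cassette springs up. Stand the pin back in its hole in the tool block, and lift the cassette out, keep it upright and set it down gently, flat in the metal tray. Leave the other two tools in the block, and the jar and the spool in front of the machine where they are.

Things in the scene. Friction and masses are not known exactly. Their poses are not given: they have to be found in the camera images.
- pin: release pin standing in a hole of the tool block: steel rod 8 mm thick, 70 mm long, round end, under a black square handle 22 x 22 mm (the only square one there). Origin: the rod's lower end; z up to the handle, x and y square to its flats. Collar 28 x 28 mm at z = 70 to 75 mm, handle z = 75 to 132 mm. In the block the collar rests on the block's top and the origin is 5 mm above the bench. 90 g.
- pin_tip (a point): lower, round end of the pin's rod (the same point as the pin's origin)
- pin_grip (a point): middle of the pin's square handle, 106 mm above the rod's lower end
- block: wooden tool block fixed to the bench, 180 (x) x 60 (y) x 75 mm high; origin: centre of its underside. Three round through-holes, 13 mm wide with 3 mm chamfers, at x = -55, 0 and +55 mm, y = 0, hold the pin, the awl and the screwdriver in an order that changes.
- machine: bench dust extractor, fixed: green housing with a steel deck 110 mm above the bench. Origin on the bench below the deck, x away from the robot. Deck: x = -100 to 75, y = -85 to 85 mm, with the release slot in front and the cassette's well behind it. The motor (180 mm high with its switch) lies beyond x = 100 mm; a suction pipe 240 mm high stands at x = 160, y = 88 mm, its nozzle to +y.
- slot (a point): centre of the release slot's mouth in the deck's top face (machine x = -62 mm); axes as the machine. Slot 12 mm wide (x), 46 mm long (y), in 5 mm plate. In the housing below it lie two steel faces, 16 mm wide each, one under slot_a and one under slot_b, each 24 to 30 mm below the deck's top: one is the latch tab, the other an empty, stiff mounting boss; which is which changes and cannot be seen.
- slot_a (a point): point of the slot's mouth 13 mm to +y of its centre. Latch tab and boss are told apart by feel: the tab gives way on a spring, 3 to 4 N to start it and about 0.8 N more per mm; the boss is stiff, about 8 N per mm.
- slot_b (a point): point of the slot's mouth 13 mm to -y of its centre. After 5 to 9 mm of travel (about 7 to 11 N) the pressed tab lets the cassette go; after 11 mm it meets a hard stop. Over 20 N on the pin's rod counts as forcing it.
- cassette: filter cassette in the machine's well, 1 to 1.5 mm of play all round: grey box 82 (x) x 100 (y) x 86 mm high with a black top and a pull rib on it. Origin: centre of its underside; axes as the machine's. Latched, the origin is 30 to 36 mm above the bench; released, a spring lifts it to 48 mm. 0.25 to 0.38 kg. It comes straight up out of the well, about 65 mm from the raised place to clear the deck.
- cassette_rib (a point): centre of the cassette's black pull rib, 102 mm above its underside: 60 mm long (along x), 14 mm thick (y), 32 mm high; axes as the cassette
- tray: open aluminium tray fixed to the bench, outside 220 (x) x 180 (y) x 35 mm high, walls 4 mm, floor 4 mm thick; origin: centre of its underside. Empty.
- awl: awl with round wooden handle, standing in the tool block, top 138 mm above the bench; leave it
- driver: screwdriver with round grey handle 24 mm thick, standing in the tool block, top 150 mm above the bench; leave it
- jar: small jar, 56 mm across, 65 mm high, in front of the machine on the right; leave it
- spool: thread spool, 44 mm across, 50 mm high, in front of the machine on the left; leave it

How it is judged (in metres and radians):
On the way:
1. with the pin in the slot, the cassette is released and springs up (z of cassette in the frame of machine above 0.043 m and z of pin_tip in the frame of slot below -0.015 m and x of pin_tip in the frame of slot between -0.01 and 0.01 m and y of pin_tip in the frame of slot between -0.026 and 0.026 m), for 0.1 s.
At the end, for the whole second after the job is handed in: The cassette stands flat on the tray's floor (within 12 mm of its underside, tilted less than 0.1 rad), the pin stands in a hole of the tool block (rod end within 15 mm of the bench, tilted less than 0.15 rad), and both are released and at rest (z of cassette in the frame of tray below 0.012 m and angle between cassette's own z axis and vertical below 0.1 rad and linear speed of each of cassette, pin below 0.02 m/s and x of cassette in the frame of tray between -0.09 and 0.09 m and y of cassette in the frame of tray between -0.07 and 0.07 m and z of pin in the frame of block below 0.015 m and angle between pin's own z axis and vertical below 0.15 rad and y of pin in the frame of block between -0.008 and 0.008 m and x of pin in the frame of block between -0.07 and 0.07 m); the robot touches nothing.
It fails at once if the pin's rod is pressed with more than 20 N against anything (contact force between pin_c0 and anything else above 20 N).
It fails at once if the cassette is tipped by more than 0.5 rad (angle between cassette's own z axis and vertical above 0.5 rad).
It fails at once if the cassette is dropped or thrown into the tray (meets its floor at over 0.4 m/s) (horizontal distance between cassette and tray below 0.12 m and z of cassette in the frame of tray below 0.015 m and linear speed of cassette above 0.4 m/s).
It fails at once if another thing on the bench is moved by more than 30 mm (distance of any of awl, driver, jar, spool from where it was at the start of the episode above 0.03 m).
It also fails if it takes over 64 s, if anything falls off the work surface, if the arm or the gripper's body presses on something with over 40 N, if the wrist force passes 120 N, or if a joint passes its speed limit or range.

## Working session

There is one attempt and no reset: what is moved stays moved. The work goes in short steps, Python scripts to look and compute and a tool call to move; the robot and the scene stay as the last step left them, time stands still between calls to the robot, and variables do not carry over. Pictures are saved under pics/ and viewed, at most 10 in all, crops included, and the job is handed in when it is done.

Besides the shell and the picture viewer there is one more tool, called after "Call:" as name(argument=value, ...), one argument or row to a line, values as JSON. step_arm: Moves the arm, as the interface text tells. Its arguments: {"type":"object","properties":{"plan":{"type":"array"},"newtons":{"type":"number"}},"required":["plan"]}

```bash
mkdir -p pics; python3 - <<'E'
from plant import r,eyes
import cv2
print(r.get_state())
for n in("scene","top","wrist"):
    cv2.imwrite(f"pics/{n}0.png",cv2.cvtColor(eyes.capture(n),cv2.COLOR_RGB2BGR)); print(n,eyes.camera_model(n))
E
```

```text
{'time_s': 0.0, 'joints': array([-4.87568789e+01,  2.05910119e+01,  6.33631686e-01, -2.08871099e-02,
       -7.01334852e+01, -1.65082982e+01]), 'qd': array([-0.02268655, -0.10289234,  0.06478097, -0.08806795, -0.08511716,
        0.06557666]), 'joint_torque': array([ 2.57802158e-04, -5.82718098e+01,  2.93056977e+01,  6.99683100e+00,
        6.87731575e-03, -1.87558030e-04]), 'tcp_pos': array([ 0.28223021, -0.61263742,  0.22562395]), 'eef_rot': array([ 1.79907300e+02, -6.99663603e-03, -1.55272285e+02]), 'contact_force': array([-0.4732607 , -0.67806751, -0.17122654]), 'moment': array([-0.02477445, -0.02607462,  0.00451169]), 'gripper_force': 0.0, 'gripper_width': 0.0877033058722582}
scene {'fov_y': 51.60386345593619, 'cx': 318.45306834463815, 'cy': 196.15492109657393, 'world_to_cam': array([[-0.73961497,  0.67291137,  0.0126485 ,  0.35052422],
       [-0.53806826, -0.60248565,  0.58948587,  0.20862569],
       [ 0.40429228,  0.42918681,  0.80767966, -1.25105725],
       [ 0.        ,  0.        ,  0.        ,  1.        ]])}
top {'fov_y': 54.82646216384576, 'cx': 324.1100553562455, 'cy': 205.1074517304395, 'world_to_cam': array([[ 0.02038593, -0.99963722, -0.01760225, -0.01958118],
       [ 0.99268878,  0.01814298,  0.1193307 , -0.50075086],
       [-0.11896806, -0.01990622,  0.99269852, -0.97252407],
       [ 0.        ,  0.        ,  0.        ,  1.        ]])}
wrist {'fov_y': 65.70646984690485, 'cx': 318.23351771347103, 'cy': 197.9149949418019, 'hand_eye': array([[-1.46723585e-03,  9.67316532e-01,  2.53567690e-01,
         6.99561739e-02],
       [ 9.99998729e-01,  1.57746099e-03, -2.31378495e-04,
         3.98906169e-04],
       [-6.23809384e-04,  2.53567029e-01, -9.67317617e-01,
        -1.59308587e-01],
       [ 0.00000000e+00,  0.00000000e+00,  0.00000000e+00,
         1.00000000e+00]])}
```

View pics/top0.png

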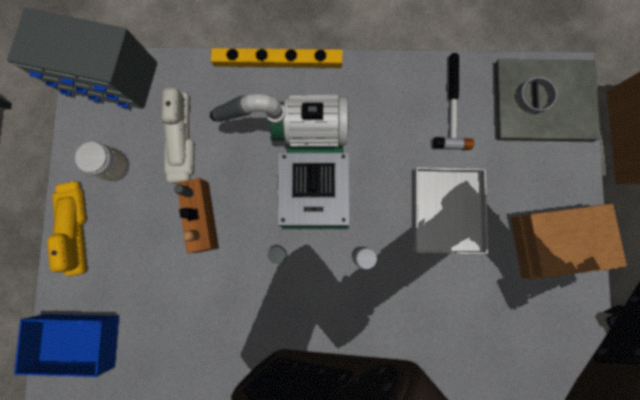

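View pics/scene0.png

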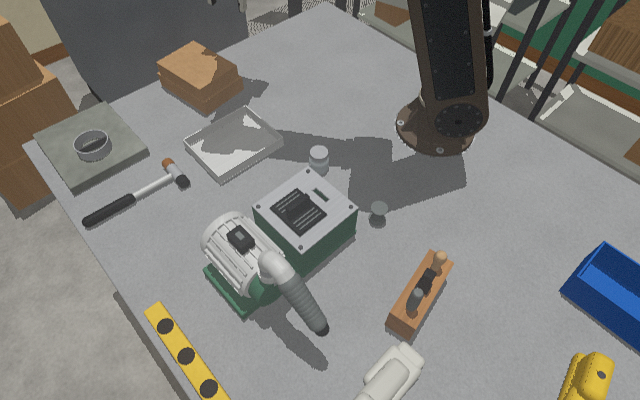

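The top view shows the block around (197,215) with the square black pin in the middle at (188,214), the slot at (314,209), the cassette at (314,180) and the tray at (450,210). The scene view agrees on the order of the tools.

```bash
cat > h.py <<'E'
import numpy as np,cv2
from scipy.spatial.transform import Rotation as R
from plant import r,eyes
def cast(name,uv,z):
    "world point at height z seen at pixel uv (fixed cameras)"
    m=eyes.camera_model(name);f=200/np.tan(np.radians(m["fov_y"]/2));W=np.array(m["world_to_cam"])
    d=np.array([(uv[0]-m["cx"])/f,-(uv[1]-m["cy"])/f,-1.]);o=-W[:3,:3].T@W[:3,3];d=W[:3,:3].T@d
    return o+d*(z-o[2])/d[2]
def wcast(uv,z,s):
    m=eyes.camera_model("wrist");f=200/np.tan(np.radians(m["fov_y"]/2));H=np.array(m["hand_eye"])
    p=np.array([uv[0]-m["cx"],uv[1]-m["cy"]]);q=np.linalg.norm(p);t=q/f
    d=np.array([np.sin(t)*p[0]/q,-np.sin(t)*p[1]/q,-np.cos(t)])
    T=R.from_euler("xyz",s["eef_rot"],degrees=True).as_matrix()
    o=T@H[:3,3]+s["tcp_pos"];d=T@H[:3,:3]@d
    return o+d*(z-o[2])/d[2]
def go(p,yaw,s=None):
    "shares for a move to TCP p, with the tool y axis at the given world angle (mod 180)"
    s=s or r.get_state();T=R.from_euler("xyz",s["eef_rot"],degrees=True).as_matrix()
    d=T.T@(np.array(p)-s["tcp_pos"])/.25
    a=np.degrees(np.arctan2(T[1,1],T[0,1]));t=-((yaw-a+90)%180-90)/60
    return np.round(d,3),round(t,3)
E
python3 - <<'E'
import cv2,numpy as np
t=cv2.imread("pics/top0.png")
a=cv2.resize(t[165:258,170:225],None,fx=6,fy=6,interpolation=cv2.INTER_CUBIC)
b=cv2.resize(t[140:233,270:355],None,fx=5,fy=6,interpolation=cv2.INTER_CUBIC)
cv2.imwrite("pics/c1.png",np.hstack([a,b]));print(a.shape,b.shape)
E
```

```text
(558, 330, 3) (558, 425, 3)
```

View pics/c1.png

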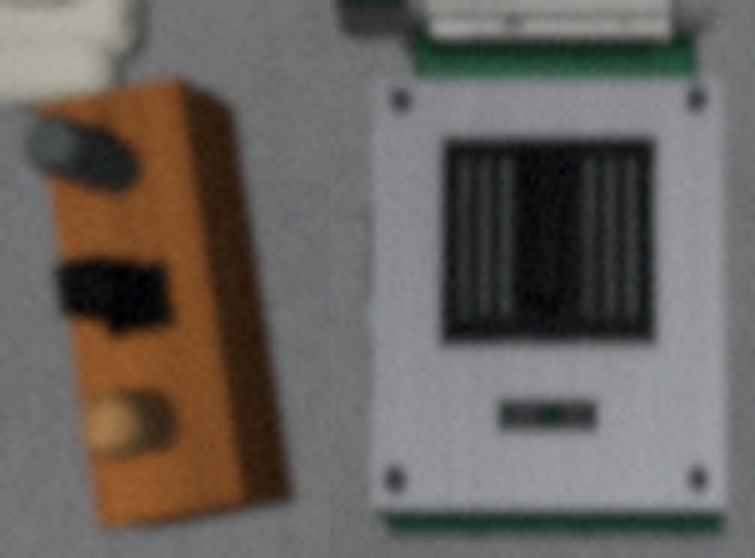

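The crop shows the block's top corners, the three tools in it (driver at the top, square pin in the middle, awl at the bottom), the slot from (500,415) to (597,415), and the deck and cassette nearly square to the axes.

```bash
python3 - <<'E'
from h import *
np.set_printoptions(precision=4,suppress=True)
A=lambda u,v:(u/6+170,v/6+165)
B=lambda u,v:((u-330)/5+270,v/6+140)
def rep(n,P,z):
    c=[cast("top",p,z)[:2] for p in P];print(n,np.array(c).round(4).tolist(),"mean",np.mean(c,0),[round(float(np.hypot(*(c[i]-c[i-1]))),3) for i in range(len(c))],[round(float(np.degrees(np.arctan2(*(c[i]-c[i-1])[::-1]))),1) for i in range(len(c))])
rep("block",[A(40,105),A(182,80),A(243,500),A(103,525)],.075)
rep("pinTop",[A(62,285),A(62,290)],.137)
rep("slot",[B(500,415),B(597,415)],.11)
rep("cass",[B(443,140),B(653,140),B(655,342),B(443,342)],.12)
rep("deck",[B(372,75),B(727,75),B(727,510),B(372,510)],.11)
rep("tray",[(414,169),(485,167),(487,252),(415,252)],.035)
rep("jar",[(366,257)]*2,.065);rep("spool",[(277,254)]*2,.05)
E
```

```text
block [[0.5461, 0.3613], [0.5578, 0.3021], [0.3834, 0.2666], [0.372, 0.3237]] mean [0.4648 0.3134] [0.178, 0.06, 0.178, 0.058] [12.2, -78.9, -168.5, 101.2]
pinTop [[0.4647, 0.3225], [0.4628, 0.3224]] mean [0.4638 0.3224] [0.002, 0.002] [3.7, -176.3]
slot [[0.4808, 0.0363], [0.4816, -0.01]] mean [0.4812 0.0132] [0.046, 0.046] [91.1, -88.9]
cass [[0.5897, 0.0659], [0.5914, -0.0348], [0.51, -0.0371], [0.5082, 0.0635]] mean [0.5498 0.0144] [0.082, 0.101, 0.081, 0.101] [1.7, -89.1, -178.4, 91.0]
deck [[0.6184, 0.1024], [0.6211, -0.0703], [0.445, -0.0725], [0.4418, 0.0963]] mean [0.5316 0.014 ] [0.177, 0.173, 0.176, 0.169] [2.0, -89.1, -179.3, 91.1]
tray [[0.5994, -0.2422], [0.6077, -0.4259], [0.3885, -0.4245], [0.3848, -0.2431]] mean [ 0.4951 -0.3339] [0.215, 0.184, 0.219, 0.181] [0.3, -87.4, 179.6, 91.2]
jar [[0.37, -0.1164], [0.37, -0.1164]] mean [ 0.37   -0.1164] [0.0, 0.0] [0.0, 0.0]
spool [[0.3727, 0.1056], [0.3727, 0.1056]] mean [0.3727 0.1056] [0.0, 0.0] [0.0, 0.0]
```

```bash
python3 - <<'E'
from h import *
s=r.get_state()
for p in [(.40,-.38,.27)]: print(go(p,101.5,s))
T=R.from_euler("xyz",s["eef_rot"],degrees=True).as_matrix();print(T.round(3).tolist())
# second and third leg with the tool at y-axis angle 101.5
for d in [(.07,.25,0),(.0,.25,0)]:
    a=np.radians(101.5);y=np.array([np.cos(a),np.sin(a),0]);x=np.cross(y,[0,0,-1.]);print(x,[round(float(v@np.array(d)/.25),3) for v in (x,y)])
E
```

```text
(array([-0.817,  0.649, -0.176]), np.float64(0.221))
[[-0.908, -0.418, -0.001], [-0.418, 0.908, 0.001], [0.0, 0.001, -1.0]]
[-0.9799247  -0.19936793 -0.        ] [-0.474, 0.924]
[-0.9799247  -0.19936793 -0.        ] [-0.199, 0.98]
```

Call:
step_arm(
  plan=[
    [-0.82, 0.65, -0.18, 0.22, 87],
    [-0.82, 0.65, -0.18, 0.22, 87],
    [-0.82, 0.65, -0.18, 0.22, 87],
    [-0.82, 0.65, -0.18, 0.22, 87],
    [-0.82, 0.65, -0.18, 0.22, 87],
    [-0.82, 0.65, -0.18, 0.22, 87],
    [-0.82, 0.65, -0.18, 0.22, 87],
  ],
)

```text
time_s: 0.73
tcp_pos: [0.4022, -0.3764, 0.2728]
eef_rot: [-180.0, 0.1, -168.3]
contact_force: [-0.4, -0.8, 1.2]
gripper_width: 0.087
gripper_force: 0.0
```

Call:
step_arm(
  plan=[
    [-0.47, 0.92, 0, 0, 87],
    [-0.47, 0.92, 0, 0, 87],
    [-0.47, 0.92, 0, 0, 87],
    [-0.47, 0.92, 0, 0, 87],
    [-0.47, 0.92, 0, 0, 87],
    [-0.47, 0.92, 0, 0, 87],
    [-0.47, 0.92, 0, 0, 87],
  ],
)

```text
time_s: 1.32
tcp_pos: [0.4708, -0.1264, 0.2717]
eef_rot: [180.0, 0.1, -168.3]
contact_force: [0.5, 0.4, 0.1]
gripper_width: 0.0868
gripper_force: 0.0
```

Call:
step_arm(
  plan=[
    [-0.2, 0.98, 0, 0, 87],
    [-0.2, 0.98, 0, 0, 87],
    [-0.2, 0.98, 0, 0, 87],
    [-0.2, 0.98, 0, 0, 87],
    [-0.2, 0.98, 0, 0, 87],
    [-0.2, 0.98, 0, 0, 87],
    [-0.2, 0.98, 0, 0, 87],
  ],
)

```text
time_s: 1.9
tcp_pos: [0.4698, 0.1247, 0.2713]
eef_rot: [180.0, 0.0, -168.2]
contact_force: [-0.3, -0.7, 0.0]
gripper_width: 0.0864
gripper_force: 0.0
```

```bash
python3 - <<'E'
from h import *
s=r.get_state();print(s["time_s"],s["joints"],s["tcp_pos"],s["eef_rot"],s["contact_force"]);print(go((.4648,.3134,.25),101.5,s))
print(np.radians(0))
E
```

```text
1.9 [ 3.80773183e+01  7.69030811e-01 -1.82235201e+01 -2.74382750e-02
 -7.09587385e+01 -1.16277714e+02] [0.46983721 0.1246618  0.27134173] [ 1.79955172e+02  3.21887032e-02 -1.68209349e+02] [-0.30697519 -0.70091409  0.02395747]
(array([-0.134,  0.743,  0.086]), np.float64(0.005))
0.0
```

Call:
step_arm(
  plan=[
    [-0.13, 0.74, 0.08, 0, 87],
    [-0.13, 0.74, 0.08, 0, 87],
    [-0.13, 0.74, 0.08, 0, 87],
    [-0.13, 0.74, 0.08, 0, 87],
    [-0.13, 0.74, 0.08, 0, 87],
    [-0.13, 0.74, 0.08, 0, 87],
    [-0.13, 0.74, 0.08, 0, 87],
  ],
)

```text
time_s: 2.48
tcp_pos: [0.4641, 0.3078, 0.2506]
eef_rot: [-179.9, -0.1, -168.4]
contact_force: [-0.4, -0.4, -0.3]
gripper_width: 0.087
gripper_force: 0.0
```

```bash
python3 - <<'E'
from h import *
s=r.get_state();print(s["joints"],s["tcp_pos"],s["eef_rot"])
cv2.imwrite("pics/w1.png",cv2.cvtColor(eyes.capture("wrist"),cv2.COLOR_RGB2BGR))
E
```

```text
[ 5.36906443e+01  8.64149863e+00 -1.22018598e+01 -7.64204761e-03
 -6.92700237e+01 -1.32039575e+02] [0.46414977 0.30781951 0.25055086] [-1.79929378e+02 -8.89895307e-02 -1.68351698e+02]
```

View pics/w1.png

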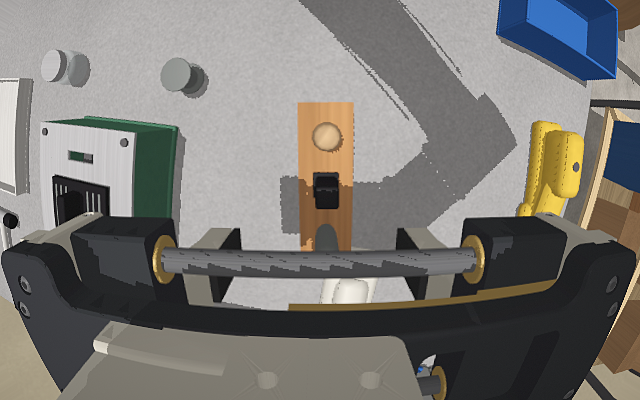

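The pin stands at (326,190), its handle apparently square to the block, with the awl at (327,137). I'll enlarge that part.

```bash
python3 - <<'E'
import cv2
t=cv2.imread("pics/w1.png")
cv2.imwrite("pics/c2.png",cv2.resize(t[95:255,285:365],None,fx=5,fy=3.75,interpolation=cv2.INTER_CUBIC))
E
```

```text
(no output)
```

View pics/c2.png

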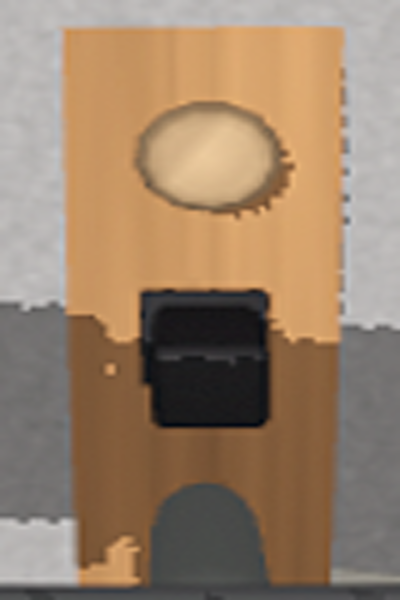

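The handle's top face spans (153,357) to (268,425) in the crop, with its edges parallel to the block's.

```bash
python3 - <<'E'
from h import *
s=r.get_state();C=lambda u,v:(u/5+285,v/3.75+95)
np.set_printoptions(precision=4,suppress=True)
c=np.array([wcast(C(*p),.137,s) for p in [(153,359),(268,356),(268,425),(154,425)]])
print(c,c.mean(0),np.linalg.norm(c-np.roll(c,1,0),axis=1))
e=np.array([wcast(C(*p),.075,s) for p in [(65,28),(345,28)]]);d=e[1]-e[0];print(e,np.linalg.norm(d),np.degrees(np.arctan2(d[1],d[0])))
b=e.mean(0)+np.array([np.cos(np.radians(11.6)),np.sin(np.radians(11.6)),0])*.09;print("block",b)
p=c.mean(0)
p=(p[0],p[1],.085)
print(go(p,101.6,s))
E
```

```text
[[0.4597 0.3034 0.137 ]
 [0.4548 0.3237 0.137 ]
 [0.4718 0.3275 0.137 ]
 [0.476  0.3069 0.137 ]] [0.4655 0.3154 0.137 ] [0.0166 0.0209 0.0174 0.021 ]
[[0.3826 0.2681 0.075 ]
 [0.3704 0.3268 0.075 ]] 0.059964665754351505 101.79801567697848
block [0.4647 0.3156 0.075 ]
(array([-0.012,  0.033,  0.664]), np.float64(-0.0))
```

Call:
step_arm(
  plan=[
    [-0.01, 0.03, 0.3, 0, 70],
    [-0.01, 0.03, 0.5, 0, 70],
    [-0.01, 0.03, 0.62, 0, 70],
    [-0.01, 0.03, 0.62, 0, 70],
    [-0.01, 0.03, 0.62, 0, 70],
    [-0.01, 0.03, 0.62, 0, 10],
    [-0.01, 0.03, 0.62, 0, 10],
    [-0.01, 0.03, 0.62, 0, 10],
    [-0.01, 0.03, 0.62, 0, 10],
    [-0.01, 0.03, 0.62, 0, 10],
    [-0.01, 0.03, 0.62, 0, 10],
    [-0.01, 0.03, 0.62, 0, 10],
  ],
  newtons=45,
)

```text
time_s: 3.53
tcp_pos: [0.4657, 0.3151, 0.0973]
eef_rot: [180.0, 0.1, -168.5]
contact_force: [-0.4, 0.3, -0.4]
gripper_width: 0.0288
gripper_force: 0.0
```

Call:
step_arm(
  plan=[
    [0, 0, 0, 0, 10],
    [0, 0, 0, 0, 10],
    [0, 0, 0, 0, 10],
    [0, 0, 0, 0, 10],
  ],
  newtons=45,
)

```text
time_s: 3.87
tcp_pos: [0.4656, 0.315, 0.0969]
eef_rot: [180.0, 0.0, -168.4]
contact_force: [-0.9, -0.7, 4.1]
gripper_width: 0.0218
gripper_force: 45.0
```

Call:
step_arm(
  plan=[
    [0, 0, -0.1, 0, 10],
    [0, 0, -0.2, 0, 10],
    [0, 0, -0.35, 0, 10],
    [0, 0, -0.5, 0, 10],
    [0, 0, -0.6, 0, 10],
    [0, 0, -0.64, 0, 10],
    [0, 0, -0.64, 0, 10],
  ],
)

```text
time_s: 4.45
tcp_pos: [0.4663, 0.3157, 0.2592]
eef_rot: [179.8, 0.2, -168.5]
contact_force: [0.5, 0.5, -1.2]
gripper_width: 0.0218
gripper_force: 45.0
```

```bash
python3 - <<'E'
from h import *
s=r.get_state();print(s["time_s"],s["contact_force"],s["gripper_width"],s["tcp_pos"])
print(go((.473,.165,.245),91.2,s), go((.4812,.0132,.245),91.2,s))
E
```

```text
4.45 [ 0.54457883  0.48578564 -1.21728957] 0.021841464982329393 [0.46632611 0.31568543 0.25917889]
(array([ 0.095, -0.596,  0.055]), np.float64(0.172)) (array([ 0.184, -1.198,  0.053]), np.float64(0.172))
```

Call:
step_arm(
  plan=[
    [0.08, -0.5, 0, 0.17, 10],
    [0.08, -0.5, 0, 0.17, 10],
    [0.09, -0.6, 0.05, 0.17, 10],
    [0.12, -0.8, 0.05, 0.17, 10],
    [0.15, -0.98, 0.07, 0.17, 10],
    [0.15, -0.98, 0.08, 0.17, 10],
    [0.15, -0.98, 0.08, 0.17, 10],
    [0.15, -0.98, 0.08, 0.17, 10],
  ],
)

```text
time_s: 5.12
tcp_pos: [0.4766, 0.0649, 0.2345]
eef_rot: [-179.9, -0.2, -178.9]
contact_force: [0.0, 1.0, -0.1]
gripper_width: 0.0218
gripper_force: 45.0
```

```bash
python3 - <<'E'
from h import *
s=r.get_state();print(s["time_s"],s["contact_force"],s["tcp_pos"])
print(go((.4812,.0145,.222),91.2,s))
E
```

```text
5.1167 [ 0.01789365  1.02224416 -0.08022681] [0.47659723 0.06492312 0.2345126 ]
(array([-0.015, -0.202,  0.05 ]), np.float64(-0.002))
```

Call:
step_arm(
  plan=[
    [-0.015, -0.15, 0, 0, 10],
    [-0.015, -0.15, 0.05, 0, 10],
    [-0.015, -0.15, 0.05, 0, 10],
    [-0.015, -0.15, 0.05, 0, 10],
  ],
)

```text
time_s: 5.45
tcp_pos: [0.4818, 0.0304, 0.2228]
eef_rot: [-180.0, -0.1, -178.7]
contact_force: [0.5, -0.6, -0.7]
gripper_width: 0.0217
gripper_force: 45.0
```

```bash
python3 - <<'E'
from h import *
s=r.get_state();print(s["time_s"],s["contact_force"],s["tcp_pos"],s["eef_rot"])
w=cv2.cvtColor(eyes.capture("wrist"),cv2.COLOR_RGB2BGR);cv2.imwrite("pics/w2.png",w)
cv2.imwrite("pics/c3.png",cv2.resize(w[120:260,250:390],None,fx=4.2,fy=4.2,interpolation=cv2.INTER_CUBIC))
E
```

```text
5.45 [ 0.46647968 -0.56651953 -0.72190944] [0.48178915 0.03036896 0.22282769] [-1.79954547e+02 -1.48071754e-01 -1.78659528e+02]
```

View pics/c3.png

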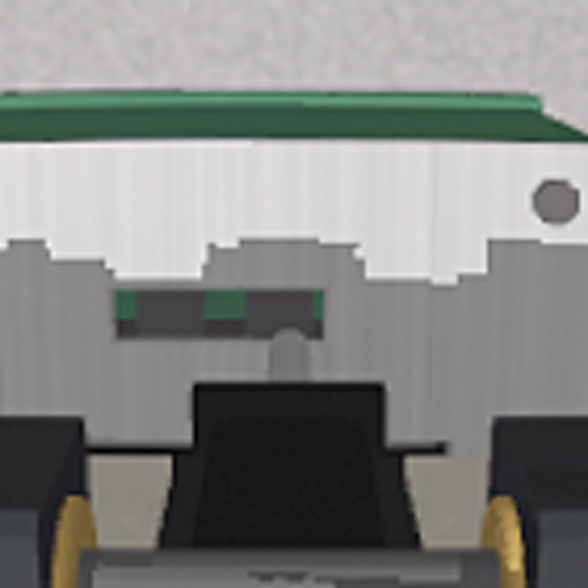

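The crop shows the slot from (115,290) to (324,338) and the rod's tip at about (289,331), just above it and near its +y end.

```bash
python3 - <<'E'
from h import *
np.set_printoptions(precision=4,suppress=True)
s=dict(r.get_state());C=lambda u,v:(u/4.2+250,v/4.2+120)
c=np.array([wcast(C(*p),.110,s) for p in [(115,290),(324,290),(324,338),(115,339)]])
print(c,c.mean(0),np.linalg.norm(c-np.roll(c,1,0),axis=1))
print("tip",wcast(C(289,338),.1309+.001,s),wcast(C(289,330),.1309,s),s["tcp_pos"])
E
```

```text
[[ 0.4761 -0.007   0.11  ]
 [ 0.4751  0.0382  0.11  ]
 [ 0.4858  0.0385  0.11  ]
 [ 0.4871 -0.0071  0.11  ]] [0.481  0.0156 0.11  ] [0.011  0.0452 0.0107 0.0456]
tip [0.4801 0.0307 0.1319] [0.4787 0.0307 0.1309] [0.4822 0.0307 0.2235]
```

Call:
step_arm(
  plan=[
    [0.005, -0.008, 0, 0, 10],
    [0.005, -0.008, 0.03, 0, 10],
    [0.005, -0.008, 0.06, 0, 10],
    [0.005, -0.008, 0.075, 0, 10],
    [0.005, -0.008, 0.075, 0, 10],
    [0.005, -0.008, 0.08, 0, 10],
    [0.005, -0.008, 0.084, 0, 10],
    [0.005, -0.008, 0.088, 0, 10],
    [0.005, -0.008, 0.09, 0, 10],
    [0.005, -0.008, 0.09, 0, 10],
  ],
)

```text
time_s: 6.33
tcp_pos: [0.4812, 0.0278, 0.2016]
eef_rot: [180.0, 0.0, -178.7]
contact_force: [-0.1, -0.3, 0.1]
gripper_width: 0.0219
gripper_force: 45.0
```

Call:
step_arm(
  plan=[
    [0.002, 0.003, 0.004, 0, 10],
    [0.002, 0.003, 0.008, 0, 10],
    [0.002, 0.003, 0.012, 0, 10],
    [0.002, 0.003, 0.016, 0, 10],
    [0.002, 0.003, 0.02, 0, 10],
    [0.002, 0.003, 0.024, 0, 10],
    [0.002, 0.003, 0.028, 0, 10],
    [0.002, 0.003, 0.032, 0, 10],
  ],
)

```text
time_s: 7.0
tcp_pos: [0.4807, 0.0286, 0.1934]
eef_rot: [-180.0, -0.0, -178.7]
contact_force: [0.1, 0.0, -0.3]
gripper_width: 0.0219
gripper_force: 45.0
```

Call:
step_arm(
  plan=[
    [0, 0, 0.016, 0, 10],
    [0, 0, 0.032, 0, 10],
    [0, 0, 0.044, 0, 10],
    [0, 0, 0.05, 0, 10],
    [0, 0, 0.053, 0, 10],
    [0, 0, 0.056, 0, 10],
    [0, 0, 0.06, 0, 10],
    [0, 0, 0.06, 0, 10],
  ],
)

```text
time_s: 7.67
tcp_pos: [0.4807, 0.0286, 0.1785]
eef_rot: [180.0, -0.0, -178.7]
contact_force: [-0.1, 0.3, -2.2]
gripper_width: 0.0216
gripper_force: 45.0
```

Call:
step_arm(
  plan=[
    [0, 0, 0.003, 0, 10],
    [0, 0, 0.006, 0, 10],
    [0, 0, 0.008, 0, 10],
    [0, 0, 0.008, 0, 10],
  ],
)

```text
time_s: 8.0
tcp_pos: [0.4806, 0.0286, 0.1765]
eef_rot: [-180.0, -0.0, -178.7]
contact_force: [-0.7, -0.1, -1.7]
gripper_width: 0.022
gripper_force: 45.0
```

Call:
step_arm(
  plan=[
    [0, 0, 0.003, 0, 10],
    [0, 0, 0.004, 0, 10],
    [0, 0, 0.004, 0, 10],
  ],
)

```text
time_s: 8.25
tcp_pos: [0.4806, 0.0286, 0.1755]
eef_rot: [-180.0, -0.0, -178.7]
contact_force: [-0.8, 0.0, -0.6]
gripper_width: 0.0217
gripper_force: 45.0
```

Call:
step_arm(
  plan=[
    [0, 0, 0.003, 0, 10],
    [0, 0, 0.004, 0, 10],
    [0, 0, 0.004, 0, 10],
  ],
)

```text
time_s: 8.5
tcp_pos: [0.4808, 0.0286, 0.1747]
eef_rot: [-180.0, 0.0, -178.7]
contact_force: [-0.5, 0.7, 1.6]
gripper_width: 0.022
gripper_force: 45.0
```

Call:
step_arm(
  plan=[
    [0, 0, 0.003, 0, 10],
    [0, 0, 0.004, 0, 10],
    [0, 0, 0.004, 0, 10],
  ],
)

```text
time_s: 8.75
tcp_pos: [0.4809, 0.0286, 0.174]
eef_rot: [-180.0, 0.0, -178.6]
contact_force: [-2.3, -0.3, 5.4]
gripper_width: 0.0216
gripper_force: 45.0
```

Call:
step_arm(
  plan=[
    [0, 0, 0.003, 0, 10],
    [0, 0, 0.003, 0, 10],
    [0, 0, 0.003, 0, 10],
  ],
)

```text
time_s: 9.0
tcp_pos: [0.481, 0.0286, 0.1735]
eef_rot: [-180.0, 0.0, -178.6]
contact_force: [-3.3, -0.2, 7.1]
gripper_width: 0.022
gripper_force: 45.0
```

Call:
step_arm(
  plan=[
    [0, 0, 0.003, 0, 10],
    [0, 0, 0.003, 0, 10],
    [0, 0, 0.003, 0, 10],
  ],
)

```text
time_s: 9.25
tcp_pos: [0.481, 0.0286, 0.1731]
eef_rot: [-180.0, 0.1, -178.6]
contact_force: [-2.8, 0.9, 9.6]
gripper_width: 0.0217
gripper_force: 45.0
```

Stiff, about 5 N/mm including the arm's own give: that is the boss. I'll raise the pin clear and move over to slot_b.

Call:
step_arm(
  plan=[
    [0, 0, -0.02, 0, 10],
    [0, 0, -0.036, 0, 10],
    [0, 0, -0.036, 0, 10],
    [0, -0.03, -0.036, 0, 10],
    [0, -0.06, -0.036, 0, 10],
    [0, -0.085, -0.036, 0, 10],
    [0, -0.104, -0.036, 0, 10],
    [0, -0.104, -0.036, 0, 10],
    [0, -0.104, -0.036, 0, 10],
  ],
)

```text
time_s: 10.0
tcp_pos: [0.4813, 0.0021, 0.1809]
eef_rot: [-180.0, -0.0, -178.7]
contact_force: [0.4, 0.3, -0.4]
gripper_width: 0.0216
gripper_force: 45.0
```

Call:
step_arm(
  plan=[
    [0, 0, 0.008, 0, 10],
    [0, 0, 0.016, 0, 10],
    [0, 0, 0.016, 0, 10],
  ],
)

```text
time_s: 10.25
tcp_pos: [0.481, 0.0027, 0.1765]
eef_rot: [-180.0, -0.0, -178.7]
contact_force: [-0.4, -0.3, -1.1]
gripper_width: 0.0212
gripper_force: 45.0
```

Call:
step_arm(
  plan=[
    [0, 0, 0.004, 0, 10],
    [0, 0, 0.006, 0, 10],
    [0, 0, 0.008, 0, 10],
    [0, 0, 0.008, 0, 10],
  ],
)

```text
time_s: 10.58
tcp_pos: [0.4812, 0.0027, 0.175]
eef_rot: [-180.0, -0.0, -178.7]
contact_force: [-0.3, -0.3, -1.5]
gripper_width: 0.0216
gripper_force: 45.0
```

Call:
step_arm(
  plan=[
    [0, 0, 0.003, 0, 10],
    [0, 0, 0.005, 0, 10],
    [0, 0, 0.005, 0, 10],
  ],
)

```text
time_s: 10.83
tcp_pos: [0.4813, 0.0026, 0.1737]
eef_rot: [-180.0, -0.0, -178.7]
contact_force: [-0.4, -0.4, -0.6]
gripper_width: 0.0223
gripper_force: 45.0
```

Call:
step_arm(
  plan=[
    [0, 0, 0.003, 0, 10],
    [0, 0, 0.006, 0, 10],
    [0, 0, 0.006, 0, 10],
  ],
)

```text
time_s: 11.08
tcp_pos: [0.4812, 0.0026, 0.1721]
eef_rot: [-180.0, -0.0, -178.7]
contact_force: [-0.6, 0.5, -1.1]
gripper_width: 0.0218
gripper_force: 45.0
```

Call:
step_arm(
  plan=[
    [0, 0, 0.003, 0, 10],
    [0, 0, 0.004, 0, 10],
    [0, 0, 0.004, 0, 10],
  ],
)

```text
time_s: 11.33
tcp_pos: [0.4814, 0.0026, 0.1714]
eef_rot: [-180.0, 0.0, -178.7]
contact_force: [0.4, -0.2, 1.3]
gripper_width: 0.0216
gripper_force: 45.0
```

Call:
step_arm(
  plan=[
    [0, 0, 0.003, 0, 10],
    [0, 0, 0.004, 0, 10],
    [0, 0, 0.004, 0, 10],
  ],
)

```text
time_s: 11.58
tcp_pos: [0.4814, 0.0026, 0.1704]
eef_rot: [-180.0, 0.0, -178.7]
contact_force: [-0.9, 0.3, 3.0]
gripper_width: 0.0216
gripper_force: 45.0
```

Call:
step_arm(
  plan=[
    [0, 0, 0.003, 0, 10],
    [0, 0, 0.004, 0, 10],
    [0, 0, 0.004, 0, 10],
  ],
)

```text
time_s: 11.83
tcp_pos: [0.4814, 0.0026, 0.1694]
eef_rot: [-180.0, 0.0, -178.7]
contact_force: [-0.7, -0.7, 3.7]
gripper_width: 0.0214
gripper_force: 45.0
```

Soft: this is the tab. I'll press on in small steps.

Call:
step_arm(
  plan=[
    [0, 0, 0.004, 0, 10],
    [0, 0, 0.008, 0, 10],
    [0, 0, 0.012, 0, 10],
    [0, 0, 0.012, 0, 10],
  ],
)

```text
time_s: 12.17
tcp_pos: [0.4815, 0.0026, 0.1664]
eef_rot: [-180.0, 0.0, -178.7]
contact_force: [-0.8, -0.1, 5.6]
gripper_width: 0.0217
gripper_force: 45.0
```

Call:
step_arm(
  plan=[
    [0, 0, 0.004, 0, 10],
    [0, 0, 0.006, 0, 10],
    [0, 0, 0.006, 0, 10],
  ],
)

```text
time_s: 12.42
tcp_pos: [0.4816, 0.0026, 0.1651]
eef_rot: [-180.0, 0.0, -178.6]
contact_force: [-1.8, 0.2, 6.6]
gripper_width: 0.0216
gripper_force: 45.0
```

```bash
python3 - <<'E'
from h import *
t=cv2.cvtColor(eyes.capture("scene"),cv2.COLOR_RGB2BGR);a=cv2.imread("pics/scene0.png");cv2.imwrite("pics/s1.png",t)
print(np.abs(t[185:240,280:325].astype(int)-a[185:240,280:325]).mean(), np.abs(t[320:380,20:120].astype(int)-a[320:380,20:120]).mean())
E
```

```text
31.706531986531985 10.919944444444445
```

Call:
step_arm(
  plan=[
    [0, 0, 0.004, 0, 10],
    [0, 0, 0.006, 0, 10],
    [0, 0, 0.006, 0, 10],
  ],
)

```text
time_s: 12.72
tcp_pos: [0.4818, 0.0026, 0.1638]
eef_rot: [-180.0, 0.1, -178.6]
contact_force: [-1.6, 0.4, 8.1]
gripper_width: 0.0218
gripper_force: 45.0
```

Call:
step_arm(
  plan=[
    [0, 0, 0.004, 0, 10],
    [0, 0, 0.006, 0, 10],
    [0, 0, 0.006, 0, 10],
  ],
)

```text
time_s: 12.97
tcp_pos: [0.4821, 0.0027, 0.1625]
eef_rot: [-180.0, 0.1, -178.6]
contact_force: [-1.9, -0.4, 8.8]
gripper_width: 0.0218
gripper_force: 45.0
```

```bash
python3 - <<'E'
from h import *
t=cv2.cvtColor(eyes.capture("scene"),cv2.COLOR_RGB2BGR);a=cv2.imread("pics/s1.png")
c=[cv2.resize(i[130:290,200:400],None,fx=2,fy=2,interpolation=cv2.INTER_CUBIC) for i in (a,t)]
cv2.imwrite("pics/c4.png",np.hstack(c)); print(np.abs(t[160:250,250:340].astype(int)-a[160:250,250:340]).mean())
E
```

```text
2.643539094650206
```

View pics/c4.png

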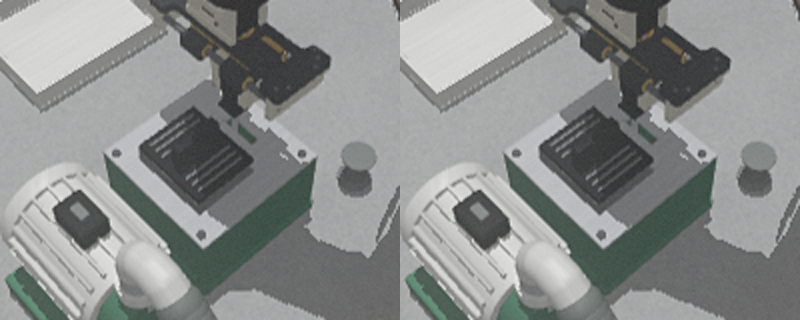

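Both halves show the cassette still low, so it is not released yet. Pressing on carefully.

Call:
step_arm(
  plan=[
    [0, 0, 0.002, 0, 10],
    [0, 0, 0.004, 0, 10],
    [0, 0, 0.004, 0, 10],
  ],
)

```text
time_s: 13.27
tcp_pos: [0.4822, 0.0027, 0.1617]
eef_rot: [-180.0, 0.1, -178.6]
contact_force: [-1.3, -0.3, 10.0]
gripper_width: 0.0218
gripper_force: 45.0
```

```bash
cat > d.py <<'E'
from h import *
t=cv2.cvtColor(eyes.capture("scene"),cv2.COLOR_RGB2BGR);a=cv2.imread("pics/s1.png")
print(r.get_state()["contact_force"],np.abs(t[160:250,250:340].astype(int)-a[160:250,250:340]).mean())
E
python3 d.py
```

```text
[-1.49900073 -0.3156296   9.23816905] 2.900246913580247
```

Call:
step_arm(
  plan=[
    [0, 0, 0.002, 0, 10],
    [0, 0, 0.004, 0, 10],
    [0, 0, 0.004, 0, 10],
  ],
)

```text
time_s: 13.57
tcp_pos: [0.4824, 0.0027, 0.1609]
eef_rot: [-180.0, 0.1, -178.6]
contact_force: [-0.5, -0.1, 9.6]
gripper_width: 0.0219
gripper_force: 45.0
```

```bash
python3 d.py
```

```text
[-0.4365931  -0.64082852 11.06919117] 3.096337448559671
```

```bash
python3 - <<'E'
from h import *
m=eyes.camera_model("scene");f=200/np.tan(np.radians(m["fov_y"]/2));W=np.array(m["world_to_cam"])
for z in(.116,.122,.134):
    P=[(.5917,-.0343,z),(.5897,.067,z),(.508,.065,z)]
    print(z,[tuple((np.array([m["cx"]+f*c[0]/-c[2],m["cy"]-f*c[1]/-c[2]])).round(1)) for c in [(W@[*p,1])[:3] for p in P]])
a=cv2.imread("pics/scene0.png");t=cv2.imread("pics/s1.png")
cv2.imwrite("pics/c5.png",np.hstack([cv2.resize(i[180:250,255:340],None,fx=4.5,fy=4.5,interpolation=cv2.INTER_CUBIC) for i in (a,t)]))
E
```

```text
0.116 [(np.float64(270.2), np.float64(205.3)), (np.float64(300.3), np.float64(233.6)), (np.float64(327.4), np.float64(212.0))]
0.122 [(np.float64(270.0), np.float64(203.8)), (np.float64(300.2), np.float64(232.2)), (np.float64(327.5), np.float64(210.5))]
0.134 [(np.float64(269.6), np.float64(200.7)), (np.float64(300.1), np.float64(229.2)), (np.float64(327.7), np.float64(207.5))]
```

View pics/c5.png

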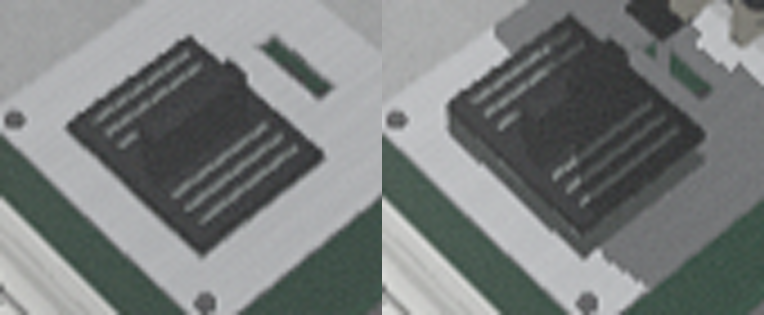

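In the right half (taken at 12.4 s) the cassette clearly stands raised, so it was released. I'll withdraw the pin.

Call:
step_arm(
  plan=[
    [0, 0, -0.03, 0, 10],
    [0, 0, -0.07, 0, 10],
    [0, 0, -0.13, 0, 10],
    [0, 0, -0.2, 0, 10],
    [0, 0, -0.27, 0, 10],
    [0, 0, -0.36, 0, 10],
    [0, 0, -0.38, 0, 10],
    [0, 0, -0.38, 0, 10],
  ],
)

```text
time_s: 14.28
tcp_pos: [0.4821, 0.0029, 0.2564]
eef_rot: [179.9, 0.2, -178.7]
contact_force: [0.4, -0.2, -2.0]
gripper_width: 0.0216
gripper_force: 45.0
```

Call:
step_arm(
  plan=[
    [0.02, 0.16, 0, -0.06, 10],
    [0.03, 0.32, 0, -0.12, 10],
    [0.04, 0.5, 0, -0.17, 10],
    [0.05, 0.7, 0, -0.17, 10],
    [0.06, 0.9, 0, -0.17, 10],
    [0.06, 1, 0, -0.17, 10],
    [0.06, 1, 0, -0.17, 10],
    [0.06, 1, 0, -0.17, 10],
  ],
)

```text
time_s: 14.95
tcp_pos: [0.4595, 0.2541, 0.2528]
eef_rot: [-179.9, -0.2, -168.3]
contact_force: [-0.2, -0.7, -1.1]
gripper_width: 0.0218
gripper_force: 45.0
```

```bash
python3 - <<'E'
from h import *
s=r.get_state();print(s["time_s"],s["contact_force"],s["tcp_pos"],s["eef_rot"])
print(go((.4656,.3150,.180),101.6,s))
E
```

```text
14.95 [-0.21986284 -0.65514153 -1.12778131] [0.45948285 0.25409132 0.25281285] [-1.79923978e+02 -1.55040354e-01 -1.68284636e+02]
(array([-0.074,  0.234,  0.291]), np.float64(0.002))
```

Call:
step_arm(
  plan=[
    [-0.074, 0.15, 0, 0, 10],
    [-0.074, 0.235, 0, 0, 10],
    [-0.074, 0.235, 0.1, 0, 10],
    [-0.074, 0.235, 0.2, 0, 10],
    [-0.074, 0.235, 0.28, 0, 10],
    [-0.074, 0.235, 0.28, 0, 10],
    [-0.074, 0.235, 0.28, 0, 10],
    [-0.074, 0.235, 0.28, 0, 10],
  ],
)

```text
time_s: 15.62
tcp_pos: [0.4675, 0.3131, 0.1858]
eef_rot: [180.0, 0.1, -168.5]
contact_force: [0.1, 0.9, -0.5]
gripper_width: 0.0217
gripper_force: 45.0
```

```bash
python3 - <<'E'
from h import *
s=r.get_state();print(s["time_s"],s["contact_force"],s["tcp_pos"],s["eef_rot"])
print(go((.4656,.3150,.155),101.6,s))
w=cv2.cvtColor(eyes.capture("wrist"),cv2.COLOR_RGB2BGR)
cv2.imwrite("pics/c6.png",cv2.resize(w[120:260,250:390],None,fx=4.2,fy=4.2,interpolation=cv2.INTER_CUBIC))
E
```

```text
15.6167 [ 0.13792973  0.90017314 -0.53892412] [0.46749914 0.31306799 0.18584549] [ 1.79990624e+02  5.25894128e-02 -1.68491425e+02]
(array([0.006, 0.009, 0.123]), np.float64(-0.002))
```

View pics/c6.png

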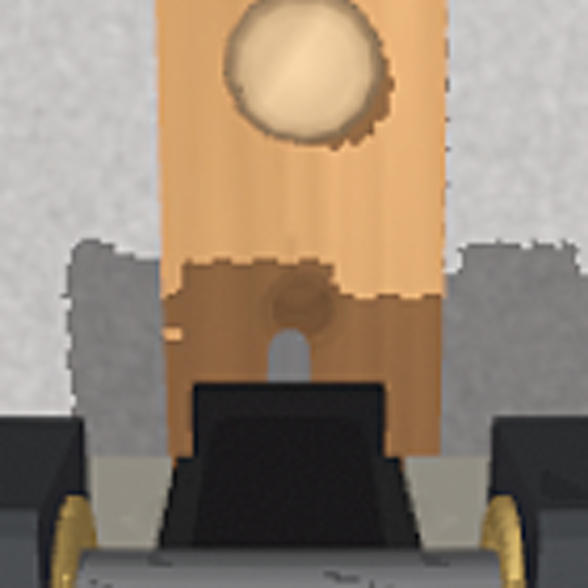

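The rod's tip is at (289,331) and the hole with its chamfer is centred near (303,305).

```bash
python3 - <<'E'
from h import *
s=r.get_state();C=lambda u,v:(u/4.2+250,v/4.2+120)
print([wcast(C(*p),.075,s).round(4) for p in [(303,304),(270,300),(337,300)]],s["tcp_pos"],go((.4656,.3150,.155),101.6,s))
E
```

```text
[array([0.463 , 0.3162, 0.075 ]), array([0.4635, 0.3091, 0.075 ]), array([0.4607, 0.3232, 0.075 ])] [0.46764728 0.31347606 0.18629311] (array([0.007, 0.007, 0.125]), np.float64(-0.001))
```

Call:
step_arm(
  plan=[
    [0.009, 0.009, 0, 0, 10],
    [0.009, 0.009, 0.03, 0, 10],
    [0.009, 0.009, 0.05, 0, 10],
    [0.009, 0.009, 0.06, 0, 10],
    [0.009, 0.009, 0.07, 0, 10],
    [0.009, 0.009, 0.08, 0, 10],
    [0.009, 0.009, 0.09, 0, 10],
    [0.009, 0.009, 0.1, 0, 10],
    [0.009, 0.009, 0.11, 0, 10],
    [0.009, 0.009, 0.12, 0, 10],
    [0.009, 0.009, 0.12, 0, 10],
  ],
)

```text
time_s: 16.58
tcp_pos: [0.464, 0.315, 0.1542]
eef_rot: [-180.0, -0.0, -168.5]
contact_force: [0.1, 0.9, -1.3]
gripper_width: 0.0218
gripper_force: 45.0
```

Call:
step_arm(
  plan=[
    [-0.004, 0, 0.03, 0, 10],
    [-0.004, 0, 0.06, 0, 10],
    [-0.004, 0, 0.09, 0, 10],
    [-0.004, 0, 0.12, 0, 10],
    [-0.004, 0, 0.15, 0, 10],
    [-0.004, 0, 0.18, 0, 10],
    [-0.004, 0, 0.2, 0, 10],
    [-0.004, 0, 0.21, 0, 10],
    [-0.004, 0, 0.214, 0, 10],
    [-0.004, 0, 0.218, 0, 10],
    [-0.004, 0, 0.218, 0, 10],
  ],
)

```text
time_s: 17.5
tcp_pos: [0.4652, 0.3155, 0.1004]
eef_rot: [180.0, 0.0, -168.5]
contact_force: [-0.0, -0.6, -1.9]
gripper_width: 0.0219
gripper_force: 45.0
```

Down another 2.5 mm, then open and lift.

Call:
step_arm(
  plan=[
    [0, 0, 0.004, 0, 10],
    [0, 0, 0.008, 0, 10],
    [0, 0, 0.01, 0, 10],
    [0, 0, 0.01, 0, 10],
    [0, 0, 0.01, 0, 50],
    [0, 0, 0.01, 0, 50],
    [0, 0, 0.01, 0, 50],
    [0, 0, 0.01, 0, 50],
    [0, 0, 0.01, 0, 50],
    [0, 0, 0.01, 0, 50],
  ],
)

```text
time_s: 18.33
tcp_pos: [0.4652, 0.3155, 0.0979]
eef_rot: [180.0, 0.0, -168.5]
contact_force: [-0.7, 0.4, 0.8]
gripper_width: 0.0492
gripper_force: 0.0
```

Call:
step_arm(
  plan=[
    [0, 0, 0, 0, 50],
    [0, 0, -0.08, 0, 50],
    [0, 0, -0.2, 0, 50],
    [0, 0, -0.35, 0, 50],
    [0, 0, -0.5, 0, 50],
    [0, 0, -0.65, 0, 50],
    [0, 0, -0.7, 0, 50],
    [0, 0, -0.7, 0, 50],
  ],
)

```text
time_s: 19.0
tcp_pos: [0.4666, 0.3167, 0.2776]
eef_rot: [179.8, 0.4, -168.4]
contact_force: [0.8, 0.1, 0.5]
gripper_width: 0.0497
gripper_force: 0.0
```

```bash
python3 - <<'E'
from h import *
s=r.get_state();print(s["time_s"],s["contact_force"],s["tcp_pos"],s["gripper_width"])
print(go((.5447,.0158,.27),91.3,s))
# where the middle of the cassette is, by its top's corners (z .134) in the first picture's frame; rib from deck geometry
a=np.radians(1.25);print(np.array([.481,.0156])+.062*np.array([np.cos(a),np.sin(a)]))
w=cv2.cvtColor(eyes.capture("wrist"),cv2.COLOR_RGB2BGR);cv2.imwrite("pics/w4.png",w)
E
```

```text
19.0 [0.79146283 0.09013232 0.52114053] [0.4665964  0.3166588  0.27763854] 0.049660820735204426
(array([-0.065, -1.242,  0.026]), np.float64(0.171))
[0.54298525 0.01695252]
```

Call:
step_arm(
  plan=[
    [-0.01, -0.2, 0, 0.1, 50],
    [-0.02, -0.4, 0, 0.17, 50],
    [-0.03, -0.6, 0, 0.17, 50],
    [-0.05, -0.8, 0, 0.17, 50],
    [-0.07, -0.97, 0, 0.17, 50],
    [-0.09, -0.97, 0, 0.17, 50],
    [-0.09, -0.97, 0, 0.17, 50],
    [-0.09, -0.97, 0, 0.17, 50],
  ],
)

```text
time_s: 19.72
tcp_pos: [0.5355, 0.0802, 0.2713]
eef_rot: [-180.0, -0.1, -178.9]
contact_force: [-0.4, 0.7, 0.2]
gripper_width: 0.0501
gripper_force: 0.0
```

```bash
python3 - <<'E'
from h import *
s=r.get_state();print(s["time_s"],s["tcp_pos"],s["eef_rot"],go((.55,.017,.139),91.3,s))
w=cv2.cvtColor(eyes.capture("wrist"),cv2.COLOR_RGB2BGR);cv2.imwrite("pics/w5.png",w)
E
```

```text
19.7167 [0.53553679 0.08021159 0.27129307] [-1.79950250e+02 -1.35831354e-01 -1.78883260e+02] (array([-0.054, -0.253,  0.529]), np.float64(-0.003))
```

Call:
step_arm(
  plan=[
    [-0.054, -0.15, 0, 0, 50],
    [-0.054, -0.253, 0, 0, 50],
    [-0.054, -0.253, 0.05, 0, 50],
    [-0.054, -0.253, 0.15, 0, 50],
    [-0.054, -0.253, 0.28, 0, 50],
    [-0.054, -0.253, 0.4, 0, 50],
    [-0.054, -0.253, 0.46, 0, 50],
    [-0.054, -0.253, 0.49, 0, 50],
    [-0.054, -0.253, 0.51, 0, 50],
    [-0.054, -0.253, 0.52, 0, 50],
    [-0.054, -0.253, 0.525, 0, 50],
    [-0.054, -0.253, 0.525, 0, 50],
  ],
)

```text
time_s: 20.77
tcp_pos: [0.5512, 0.0199, 0.1423]
eef_rot: [180.0, 0.1, -178.6]
contact_force: [-0.0, -0.6, -0.4]
gripper_width: 0.0499
gripper_force: 0.0
```

Call:
step_arm(
  plan=[
    [0, 0, 0, 0, 5],
    [0, 0, 0, 0, 5],
    [0, 0, 0, 0, 5],
    [0, 0, 0, 0, 5],
    [0, 0, 0, 0, 5],
    [0, 0, 0, 0, 5],
    [0, 0, 0, 0, 5],
    [0, 0, 0, 0, 5],
    [0, 0, 0, 0, 5],
  ],
  newtons=50,
)

```text
time_s: 21.52
tcp_pos: [0.5507, 0.0185, 0.1418]
eef_rot: [-179.9, -0.0, -178.7]
contact_force: [1.1, -5.6, 1.8]
gripper_width: 0.0138
gripper_force: 49.9
```

Call:
step_arm(
  plan=[
    [0, -0.005, 0, 0, 5],
    [0, -0.005, -0.02, 0, 5],
    [0, -0.005, -0.05, 0, 5],
    [0, -0.005, -0.09, 0, 5],
    [0, -0.005, -0.13, 0, 5],
    [0, -0.005, -0.17, 0, 5],
    [0, -0.005, -0.21, 0, 5],
    [0, -0.005, -0.25, 0, 5],
    [0, -0.005, -0.29, 0, 5],
    [0, -0.005, -0.32, 0, 5],
    [0, -0.005, -0.34, 0, 5],
    [0, -0.005, -0.34, 0, 5],
  ],
)

```text
time_s: 22.52
tcp_pos: [0.5512, 0.0183, 0.2281]
eef_rot: [180.0, 0.1, -178.6]
contact_force: [-0.9, 0.5, -3.1]
gripper_width: 0.0136
gripper_force: 49.9
```

```bash
python3 - <<'E'
from h import *
s=r.get_state();print(s["time_s"],s["tcp_pos"],s["contact_force"],s["gripper_width"],s["gripper_force"]);print(go((.525,-.16,.23),91,s),go((.496,-.334,.23),91,s))
E
```

```text
22.5167 [0.55123328 0.01830931 0.22810709] [-0.87093142  0.48847018 -3.0507643 ] 0.013632391680410506 49.91736173629761
(array([ 0.122, -0.711, -0.008]), np.float64(0.006)) (array([ 0.254, -1.404, -0.009]), np.float64(0.006))
```

Call:
step_arm(
  plan=[
    [0.02, -0.08, -0.04, 0, 5],
    [0.04, -0.18, -0.04, 0, 5],
    [0.06, -0.3, -0.04, 0, 5],
    [0.08, -0.42, -0.04, 0, 5],
    [0.1, -0.54, -0.04, 0, 5],
    [0.11, -0.64, -0.04, 0, 5],
    [0.12, -0.7, -0.04, 0, 5],
    [0.12, -0.71, -0.04, 0, 5],
    [0.12, -0.71, -0.04, 0, 5],
  ],
)

```text
time_s: 23.27
tcp_pos: [0.5244, -0.1609, 0.236]
eef_rot: [180.0, -0.1, -178.8]
contact_force: [0.4, 0.6, -3.6]
gripper_width: 0.014
gripper_force: 50.0
```

Call:
step_arm(
  plan=[
    [0.02, -0.08, 0, 0, 5],
    [0.04, -0.18, 0, 0, 5],
    [0.06, -0.3, 0, 0, 5],
    [0.08, -0.42, 0, 0, 5],
    [0.1, -0.54, 0, 0, 5],
    [0.11, -0.64, 0, 0, 5],
    [0.13, -0.68, 0, 0, 5],
    [0.13, -0.7, 0, 0, 5],
    [0.13, -0.7, 0, 0, 5],
  ],
)

```text
time_s: 24.02
tcp_pos: [0.4965, -0.3357, 0.2361]
eef_rot: [180.0, -0.0, -178.7]
contact_force: [0.3, 0.4, -3.9]
gripper_width: 0.0136
gripper_force: 50.0
```

```bash
python3 - <<'E'
from h import *
s=r.get_state();print(s["time_s"],s["tcp_pos"],s["contact_force"],s["gripper_width"]);print(go((.496,-.334,.099),91,s))
t=[cv2.cvtColor(eyes.capture(n),cv2.COLOR_RGB2BGR) for n in("scene","top")]
cv2.imwrite("pics/c7.png",np.vstack([cv2.resize(t[0][60:230,130:430],None,fx=2,fy=2)[:300],cv2.resize(t[1][130:280,220:520],None,fx=2,fy=2)[:300]]))
E
```

```text
24.0167 [ 0.49648484 -0.33565807  0.23606732] [ 0.32377854  0.44568663 -3.88104705] 0.01355107816368681
(array([0.001, 0.006, 0.548]), np.float64(0.005))
```

View pics/c7.png

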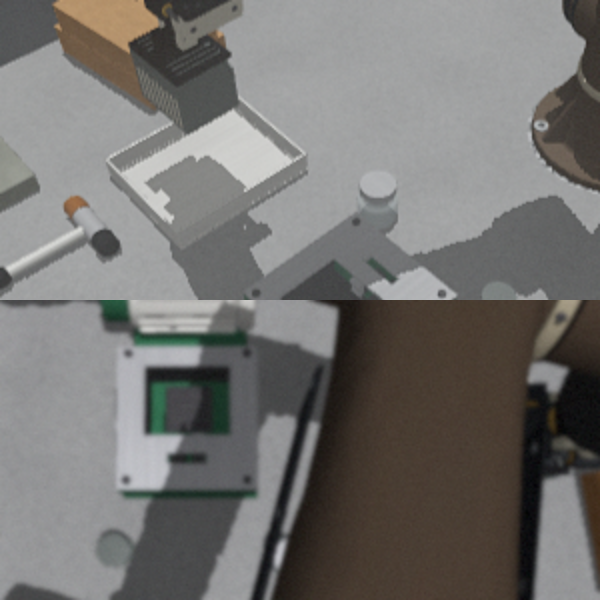

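The cassette hangs upright over the tray and the well is empty. Lowering.

Call:
step_arm(
  plan=[
    [0, 0.005, 0.04, 0, 5],
    [0, 0.005, 0.1, 0, 5],
    [0, 0.005, 0.17, 0, 5],
    [0, 0.005, 0.24, 0, 5],
    [0, 0.005, 0.31, 0, 5],
    [0, 0.005, 0.37, 0, 5],
    [0, 0.005, 0.42, 0, 5],
    [0, 0.005, 0.46, 0, 5],
    [0, 0.005, 0.49, 0, 5],
    [0, 0.005, 0.51, 0, 5],
    [0, 0.005, 0.52, 0, 5],
    [0, 0.005, 0.52, 0, 5],
  ],
)

```text
time_s: 25.12
tcp_pos: [0.4965, -0.3343, 0.1063]
eef_rot: [180.0, -0.0, -178.6]
contact_force: [0.0, 0.3, -3.7]
gripper_width: 0.0139
gripper_force: 50.0
```

Call:
step_arm(
  plan=[
    [0, 0, 0.004, 0, 5],
    [0, 0, 0.008, 0, 5],
    [0, 0, 0.012, 0, 5],
    [0, 0, 0.016, 0, 5],
    [0, 0, 0.02, 0, 5],
    [0, 0, 0.024, 0, 5],
    [0, 0, 0.024, 0, 5],
  ],
)

```text
time_s: 25.7
tcp_pos: [0.4963, -0.3344, 0.1004]
eef_rot: [180.0, -0.0, -178.7]
contact_force: [0.4, -0.2, -4.3]
gripper_width: 0.0135
gripper_force: 50.0
```

Call:
step_arm(
  plan=[
    [0, 0, 0.003, 0, 5],
    [0, 0, 0.006, 0, 5],
    [0, 0, 0.008, 0, 5],
    [0, 0, 0.008, 0, 5],
  ],
)

```text
time_s: 26.03
tcp_pos: [0.4964, -0.3345, 0.0985]
eef_rot: [180.0, -0.0, -178.7]
contact_force: [0.5, 0.4, -4.0]
gripper_width: 0.0138
gripper_force: 50.0
```

Call:
step_arm(
  plan=[
    [0, 0, 0.002, 0, 5],
    [0, 0, 0.004, 0, 5],
    [0, 0, 0.004, 0, 5],
  ],
)

```text
time_s: 26.28
tcp_pos: [0.4966, -0.3348, 0.0983]
eef_rot: [-180.0, 0.0, -178.6]
contact_force: [-0.8, 0.3, 3.0]
gripper_width: 0.0137
gripper_force: 50.0
```

Contact with the tray's floor. Open the fingers and rise.

Call:
step_arm(
  plan=[
    [0, 0, 0, 0, 40],
    [0, 0, 0, 0, 40],
    [0, 0, 0, 0, 40],
    [0, 0, 0, 0, 40],
    [0, 0, 0, 0, 40],
    [0, 0, 0, 0, 40],
    [0, 0, -0.05, 0, 40],
    [0, 0, -0.15, 0, 40],
    [0, 0, -0.3, 0, 40],
    [0, 0, -0.45, 0, 40],
    [0, 0, -0.5, 0, 40],
    [0, 0, -0.5, 0, 40],
  ],
)

```text
time_s: 27.28
tcp_pos: [0.4985, -0.3355, 0.2275]
eef_rot: [-179.8, 0.4, -178.6]
contact_force: [0.5, -0.3, 0.4]
gripper_width: 0.0399
gripper_force: 0.0
```

```bash
python3 - <<'E'
from h import *
s=r.get_state();print(s["time_s"],s["tcp_pos"],s["contact_force"],s["gripper_width"])
t=cv2.cvtColor(eyes.capture("scene"),cv2.COLOR_RGB2BGR);cv2.imwrite("pics/s9.png",t);a=cv2.imread("pics/scene0.png")
# unviewed checks: pin/awl/driver patch against the first picture; dark cassette top where it ought to be
d=np.abs(t.astype(int)-a).mean(2)
for n,(x0,x1,y0,y1) in dict(block=(380,460,240,345),jar=(305,332,142,178),bare=(20,120,320,380)).items(): print(n,d[y0:y1,x0:x1].mean().round(1),(d[y0:y1,x0:x1]>40).mean().round(3))
m=eyes.camera_model("scene");f=200/np.tan(np.radians(m["fov_y"]/2));W=np.array(m["world_to_cam"])
def px(p): c=(W@[*p,1])[:3];return m["cx"]-f*c[0]/c[2],m["cy"]+f*c[1]/c[2]
q=np.int32([px((.4966+i,-.334+j,.09)) for i,j in((.041,.05),(.041,-.05),(-.041,-.05),(-.041,.05))])
k=cv2.fillConvexPoly(np.zeros(t.shape[:2],np.uint8),q,1);k2=cv2.dilate(k,np.ones((9,9)))-cv2.dilate(k,np.ones((3,3)))
print("top gray inside",t[k>0].mean(),"dark share",(t.mean(2)[k>0]<80).mean(),"ring dark",(t.mean(2)[k2>0]<80).mean(),q.tolist())
E
```

```text
27.2833 [ 0.49848349 -0.3354552   0.22752907] [ 0.49487351 -0.32329103  0.41924949] 0.03988572458812191
block 4.5 0.003
jar 27.8 0.378
bare 4.7 0.0
top gray inside 75.43201243201243 dark share 0.7878787878787878 ring dark 0.14695340501792115 [[227, 141], [206, 121], [231, 107], [253, 126]]
```

The block patch matches the first picture, so the pin and both tools stand as they did. The cassette's dark top is where it should be in the tray, and the jar was at its old pixel (319,155) in the last view. Its patch difference fits the arm's shadow having moved.

```bash
python3 -c "
from plant import workorder
print(workorder.close_job())"
```

```text
the job is handed in; nothing more can be done
None
```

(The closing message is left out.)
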